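Tip the long honing stone out of its case and lay it on the mat

TASK

Get the longer of the two grey honing stones ready for use. It lies sunk in its wooden case with no room for fingers round it, so press its end beside the case's low end wall down until its other end tips up, then take it by the raised end and lay it flat, lengthwise, in the middle of the black rubber mat and let go. Leave the shorter stone in its case.

Things in the scene. Friction and masses are not known exactly. Their poses are not given: they have to be found in the camera images.
- long_stone_mid (a point): Centre of the longer stone, a grey block 110 x 46 x 16 mm, 0.12 to 0.25 kg; x along its length, z out of its top. At first level in its case, x along the case's x, top face 40 mm above the bench, 1.5 mm of play on each side. Pressed down at its -x end (2 to 6 N) it tips up to 18 degrees, stops hard and stays so: the top of its +x end is then 17 mm above the rim, to be gripped across the 46 mm.
- long_case: Its fixed wooden case, 142 x 69 mm, rim 41 mm high; origin under the stone's centre at bench height, x along it, z up. The end wall at -x is 14 mm lower: press the stone there, on the centre line 44 mm from the centre; that spot sinks from 40 to 28 mm above the bench. The stone lies on a stiff tipping floor, pivot pin 8 mm from the centre towards -x and 22 mm above the bench.
- mat: Thin black rubber mat, 160 x 90 x 4 mm, fixed on the bench; origin at the centre of its underside, x along its length, z up.
- short_stone_mid (a point): Centre of the shorter stone, a like grey block 70 x 46 x 16 mm, sunk in the same way in its own shorter case (102 x 69 x 41 mm); it is to be left there.
Mind the look-alikes: they are no part of the job. Leave any green look-alike of the long_case alone.

How it is judged:
On the way:
1. the longer stone is tipped up in its case by at least 6 degrees (angle between long_stone_mid's own z axis and vertical between 0.1 and 0.45 rad and horizontal distance between long_stone_mid and long_case below 0.015 m and z of long_stone_mid in the frame of long_case below 0.05 m), for 0.2 s.
At the end, for the whole second after the job is handed in: The longer stone lies flat and at rest on the rubber mat, its centre within 20 mm of the mat's centre and its length along the mat's within 12 degrees (either way round) (horizontal distance between long_stone_mid and mat below 0.02 m and z of long_stone_mid in the frame of mat between 0.008 and 0.016 m and (angle between long_stone_mid's own z axis and vertical below 0.1 rad or angle between long_stone_mid's own z axis and vertical above 3.04 rad) and angle between the x axis of long_stone_mid and the x axis of mat, either way round below 0.21 rad and linear speed of long_stone below 0.02 m/s); the robot touches nothing.
It fails at once if the shorter stone is moved by more than 15 mm (distance of short_stone_mid from where it was at the start of the episode above 0.015 m).
It also fails if it takes over 48 s, if anything falls off the work surface, if the arm or the gripper's body presses on something with over 40 N, if the wrist force passes 120 N, or if a joint passes its speed limit or range.

ROBOT

A 6-joint arm with a two-finger parallel gripper is mounted at the origin on a cart in front of the work surface, level with it; the furniture and walls round the work are solid. World frame = base frame: x ahead of the robot, y to its left, z up, the work surface at z = 0. Lengths are in m, angles in rad, forces in N, time in s.
With the tool pointing down it reaches from about 0.275 to 0.85 m from the base axis. Payload 5.2 kg.
Tool frame: the origin (TCP) lies on the centre line of the jaws, within the pads' length; the fingertips stand bot.nose_length ahead of it and the grasp point (between the pads) lies 6 mm ahead of it (bot.nose_length is the distance from the TCP to the fingertips, in m); x points along the fingers, y is the direction in which the jaws open and shut, and the axes are right-handed (so a half turn about x gives the same grasp; the last joint's range is limited). The gripper opens to 85 mm and grips with 20 to 120 N. Pads are 22 mm wide; open, the fingers measure 114 mm over their backs; the gripper's body (76 mm by 85 mm) begins 54 mm behind the grasp point. The pads swing forward as they close: fully open they stand 13 mm farther back than shut.
Start: joints at [1.021, 0.259, 1.535, -0, 1.348, -0.203], TCP at [0.187, 0.517, 0.229] pointing down, gripper open.
Joint ranges: [-3.14, 3.14], [-0.91, 2.08], [0.19, 2.58], [-1.22, 4.36], [0.22, 2.71], [-3.12, 3.12]. Speed limits (rad/s): [2.57, 2.57, 3.14, 3.14, 3.14, 3.14].

INTERFACE

Orientations are given as a 3x3 rotation matrix whose columns are the frame's x, y, z axes.
In Python, from cell import bot, viewer, job gives the robot as it stands.
- The arm moves only by the tool send_rows, never from a script. Its arguments are lists of equal length, an entry for each row: "slide": the shift along the tool's x, y, z in m, a list of three; "rotation": the turn, a rotation vector about the tool's x, y, z in rad, a list of three; "fingers": the opening, from -1 (shut) to 1 (fully open), so that 0 is half open. A call has 1 to 12 rows; each row is the pose to reach, as a shift and turn from the pose commanded when the call began, along the tool's axes at that moment; what a row does not reach only later rows make up. A row lasts 1/12 s, in which the tool goes at most 41.7 mm and 7.16 degrees, less where a joint would pass 70% of its speed; a pose out of reach is approached as far as the arm can. A call with a gripper value outside its range is refused whole. The fingers move at their own pace and stop on an object; the grip force is fixed at half the most. Time passes only in rows, so rows that repeat a pose let the fingers close. It gives the time, the measured TCP pose, the force and the opening at its end, in the units of the state.
- bot.get_obs(): the state, without advancing time (a new reading comes with each control period).
- viewer.read_camera(name): name is "side" or "top" or "wrist"; returns a dict with "img" (480x640x3 uint8, red, green, blue), "z_map" (480x640 float32, m along the optical axis (not along the pixel's ray), 0 where there is no reading), "camera_matrix" (3x3 intrinsics, pixels), "R" (3x3) and "t" (3): a world point X has camera coordinates R X + t; the wrist camera has in their place "mount" (4x4, takes a point from camera to tool coordinates, whose origin is the TCP and whose axes are the tool frame's). Camera axes: x right, y down, z forward; pixel columns grow to the right and rows downward; lengths in m; the calibration is good to about 2 mm. A picture is of the moment at which its call begins: read the wrist's pose just before it.
- job.hand_in(): hands the job in, once; it reports no verdict.
The state is a dict: "t": time; "joint_positions": joint angles; "dq": joint speeds; "joint_torque": joint torques, N m; "tcp_pos": TCP position; "ee_rot": TCP orientation; "ft_force": force on the tool from outside, world axes, zero at the start; "moment": the same for the moment, N m; "grip_width": finger opening in m.
Only numpy, scipy, OpenCV 4.12 (cv2) and the standard library are available. Lean on these libraries where they do the work, as an engineer would, in place of code of your own. Each camera call takes 0.05 s, during which the arm holds its last target. There are 200 camera calls.

## Working session

There is one attempt and no reset: what is moved stays moved. The work goes in short steps, Python scripts to look and compute and a tool call to move; the robot and the scene stay as the last step left them, time stands still between calls to the robot, and variables do not carry over. Pictures are saved under pics/ and viewed, about 8 in all and at most 12, crops included, and the job is handed in when it is done.

Besides the shell and the picture viewer there is one more tool, called after ">>>" as name(argument=value, ...) on one line, values as JSON. send_rows: Moves the arm, as the interface text tells. Its arguments: {"type":"object","properties":{"slide":{"type":"array"},"rotation":{"type":"array"},"fingers":{"type":"array"}},"required":["slide","rotation","fingers"]}

```bash
mkdir -p pics; ls; python3 - <<'E'
from cell import bot, viewer
import cv2, numpy as np
o=bot.get_obs(); print(o, bot.nose_length)
for n in("top","side"):
    c=viewer.read_camera(n); cv2.imwrite(f"pics/{n}0.png",c["img"][:,:,::-1]); np.savez(f"{n}0.npz",**c)
    print(n,c["camera_matrix"],c["R"],c["t"])
E
```

```text
pics
{'t': 0.0, 'joint_positions': array([ 1.02118727e+00,  2.59339980e-01,  1.53608280e+00,  9.42784294e-07,
        1.34799023e+00, -2.02823494e-01]), 'dq': array([-7.58430979e-05, -1.57048471e-04,  2.21333454e-05,  1.27372246e-03,
        9.49560288e-05, -3.39869876e-04]), 'joint_torque': array([ 8.91066757e-04, -4.46032691e+01, -2.90570050e+01, -2.38120674e-04,
        1.13259655e-02, -7.33237982e-06]), 'tcp_pos': array([0.18664032, 0.51680269, 0.22797643]), 'ee_rot': array([[-9.51650641e-04,  3.39875835e-01,  9.40469835e-01],
       [-1.55178400e-03,  9.40468627e-01, -3.39876969e-01],
       [-9.99998343e-01, -1.78285018e-03, -3.67583687e-04]]), 'ft_force': array([ 0.54773376, -0.17331367,  0.11342194]), 'moment': array([-0.01991817, -0.00524654, -0.0604389 ]), 'grip_width': 0.08544503523169411} 0.025
top [[585.89623984   0.         330.46276274]
 [  0.         585.89623984 242.26110798]
 [  0.           0.           1.        ]] [[ 0.0196867  -0.99980281  0.00260372]
 [-0.98324474 -0.01983257 -0.18120832]
 [ 0.18122422  0.0010073  -0.98344129]] [-0.11153419  0.5188596   1.05087456]
side [[452.28652066   0.         318.46660125]
 [  0.         452.28652066 245.46080802]
 [  0.           0.           1.        ]] [[-0.90094721  0.43367692 -0.01478008]
 [ 0.24155305  0.47293922 -0.84733737]
 [-0.36048058 -0.76697641 -0.53084926]] [ 0.50524357 -0.02413559  1.1863757 ]
```

View pics/top0.png

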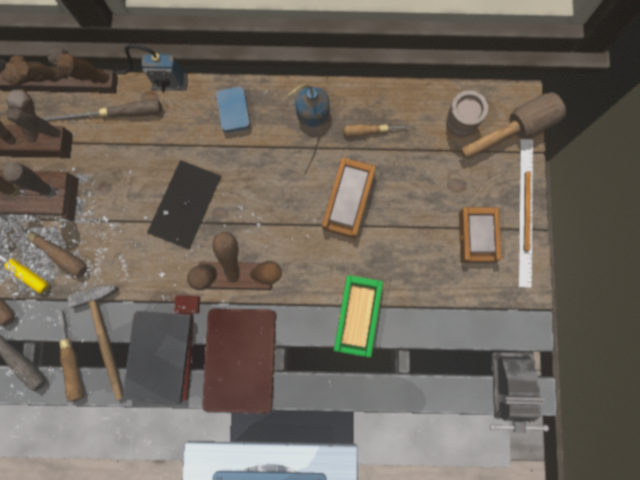

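View pics/side0.png

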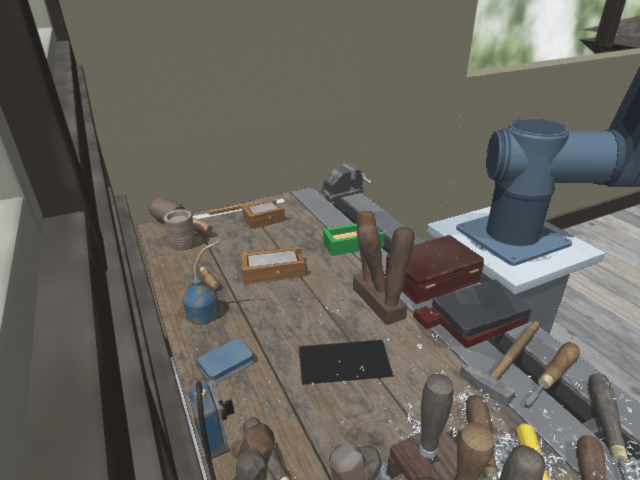

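Candidates for the long stone: the wooden case at top px (350,197) with the longer stone; the shorter wooden case at (482,235); the green look-alike at (358,317). For the mat: thin black (185,203) versus black box (160,358). I choose (350,197) and (185,203). Next I'll measure them.

```bash
cat > h.py <<'E'
import numpy as np, cv2
def ray(c,uv,z):
    K,R,t=c["camera_matrix"],c["R"],c["t"]; uv=np.atleast_2d(uv).astype(float)
    d=(np.linalg.inv(K)@np.c_[uv,np.ones(len(uv))].T).T@R; o=-R.T@t
    return o+d*((z-o[2])/d[:,2])[:,None]
def cloud(c):
    K,R,t=c["camera_matrix"],c["R"],c["t"]; v,u=np.mgrid[:480,:640]; z=c["z_map"]
    P=np.stack([(u-K[0,2])/K[0,0]*z,(v-K[1,2])/K[1,1]*z,z],-1)
    return (P-t)@R
def rect(P):
    r=cv2.minAreaRect((P[:,:2]*1000).astype(np.float32)); b=cv2.boxPoints(r)
    e=[b[1]-b[0],b[2]-b[1]]; e=max(e,key=np.linalg.norm)
    return np.array(r[0]),r[1],np.degrees(np.arctan2(e[1],e[0]))
E
python3 - <<'E'
from h import *
c=dict(np.load("top0.npz")); s=dict(np.load("side0.npz")); im=c["img"]; hsv=cv2.cvtColor(im,cv2.COLOR_RGB2HSV)
def blob(m,x0,y0,x1,y1):
    k=np.zeros(m.shape,np.uint8); k[y0:y1,x0:x1]=m[y0:y1,x0:x1]; cs,_=cv2.findContours(k,cv2.RETR_EXTERNAL,cv2.CHAIN_APPROX_NONE)
    return max(cs,key=cv2.contourArea)[:,0]
st=blob((hsv[...,1]<60)&(hsv[...,2]>110),320,150,382,245); print("stone",rect(ray(c,st,.04)))
cs=blob((hsv[...,1]>110)&(hsv[...,2]>90)|((hsv[...,1]<60)&(hsv[...,2]>110)),315,150,385,245); print("case",rect(ray(c,cs,.041)))
m=blob(hsv[...,2]<60,140,150,225,255); print("mat",rect(ray(c,m,.004)))
W=cloud(c)
print("mat z",np.median(W[195:210,180:190,2]),"stone z",np.median(W[190:205,345:355,2]),"bench",np.median(W[150:155,270:290,2]))
cc,_,a=rect(ray(c,st,.04)); a=np.radians(a); ux=np.array([np.cos(a),np.sin(a)])
d=W[...,:2]-cc/1000; L=d@ux; T=d@np.array([-ux[1],ux[0]])
for l in np.arange(-.084,.085,.004):
    q=(abs(L-l)<.002)&(abs(T)<.02); print(round(l*1000),round(np.median(W[q][:,2])*1000,1) if q.any() else None,end="; ")
# tall thing heights
print("\nhandle box",W[225:290,185:285,2].max(), "oilcan",W[80:130,290:335,2].max())
h=W[225:300,180:290]; q=h[...,2]>.02; print("xyz range",h[q].min(0),h[q].max(0))
a=cv2.resize(im[140:260,290:410],None,fx=4,fy=4,interpolation=cv2.INTER_CUBIC)
b=cv2.resize(s["img"][230:295,225:320],(480*95//95,328),interpolation=cv2.INTER_CUBIC); b=cv2.copyMakeBorder(b,0,480-328,0,0,cv2.BORDER_CONSTANT)[:,:310] if 0 else b
a=cv2.resize(a,(328,328)); cv2.imwrite("pics/crop1.png",np.hstack([a,b[:, :470]])[:,:,::-1])
E
```

```text
stone (array([ 614.58288574, -134.06132507]), (47.063785552978516, 112.10797119140625), np.float32(-14.852049))
case (array([ 620.48010254, -134.91744995]), (167.3324432373047, 133.86328125), np.float32(0.17917137))
mat (array([600.33233643, 188.3163147 ]), (86.62936401367188, 152.9691619873047), np.float32(-20.452906))
mat z 0.004689822064373465 stone z 0.04103107604215057 bench 0.001138741576675855
-84 1.1; -80 0.9; -76 0.2; -72 12.6; -68 28.2; -64 27.4; -60 24.4; -56 29.6; -52 39.0; -48 40.8; -44 41.1; -40 41.0; -36 40.9; -32 40.5; -28 40.9; -24 40.7; -20 41.0; -16 40.8; -12 40.6; -8 41.5; -4 41.0; 0 41.8; 4 41.1; 8 40.6; 12 41.0; 16 41.6; 20 40.5; 24 41.1; 28 41.5; 32 40.4; 36 40.7; 40 40.8; 44 41.0; 48 41.7; 52 40.4; 56 38.1; 60 41.3; 64 42.2; 68 42.0; 72 38.8; 76 None; 80 None; 84 2.6; 
handle box 1.1277855095034037 oilcan 1.1277855095034037
xyz range [ 0.32191779 -0.10228042  0.02011153] [0.55370165 0.18005319 1.12778551]
```

View pics/crop1.png

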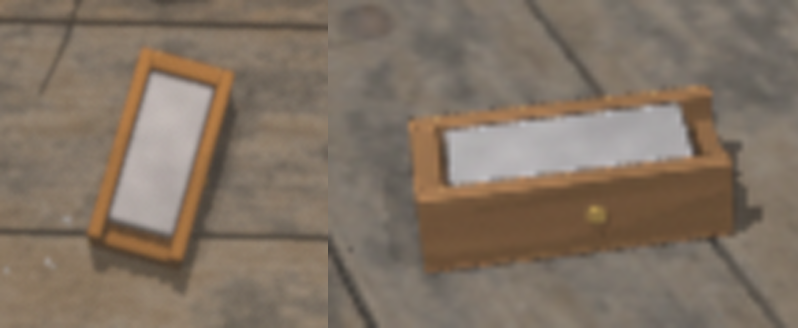

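The crop confirms it: the longer grey stone sits in a wooden case, with the low wall at the robot end (z 27 mm in the depth profile at -60 mm). Case +x therefore points at about -14.9°. Next I'll check how high the obstacles are and compute the move.

```bash
cat >> h.py <<'E'
from scipy.spatial.transform import Rotation as Ro
A=np.radians(-14.85); UX=np.array([np.cos(A),np.sin(A),0]); C=np.array([.6146,-.1341,0])
def pose(yaw,pitch):   # yaw deg of tool z; pitch deg: tool x leans to +ux
    a=np.radians(yaw); u=np.array([np.cos(a),np.sin(a),0]); y=np.array([-u[1],u[0],0]); R0=np.stack([[0,0,-1],y,u],1)
    return R0@Ro.from_euler('y',-pitch,degrees=True).as_matrix()
def go(o,p,R):
    R0=o["ee_rot"]; print("slide",(R0.T@(np.array(p)-o["tcp_pos"])).round(4).tolist(),"rot",Ro.from_matrix(R0.T@R).as_rotvec().round(4).tolist())
E
python3 - <<'E'
from h import *
from cell import bot
c=dict(np.load("top0.npz")); s=dict(np.load("side0.npz"))
W=cloud(s)
for n,(v0,v1,u0,u1) in dict(handleL=(212,240,360,374),handleR=(228,245,396,410),can=(275,320,188,212),chisels=(370,390,425,445)).items():
    q=W[v0:v1,u0:u1].reshape(-1,3); q=q[q[:,1]>-.3]; q=q[(q[:,0]>.2)&(q[:,0]<.9)&(q[:,2]<.5)&(q[:,2]>.02)]; print(n,q.max(0).round(3),np.median(q,0).round(3))
o=bot.get_obs(); R=pose(-14.85,0); P=C-.044*UX
go(o,[.40,.30,.33],R); go(o,[P[0],P[1],.25],R); print(P)
E
```

```text
handleL [0.511 0.095 0.199] [0.489 0.072 0.183]
handleR [0.455 0.134 0.196] [0.445 0.122 0.188]
can [ 0.831 -0.022  0.101] [ 0.803 -0.038  0.056]
chisels [0.621 0.441 0.197] [0.61  0.427 0.193]
slide [-0.1018, -0.1316, 0.2743] rot [-0.0876, -0.0004, 0.0016]
slide [-0.0214, -0.4706, 0.5799] rot [-0.0876, -0.0004, 0.0016]
[ 0.5720696  -0.12282327  0.        ]
```

>>> send_rows(slide=[[-0.04,0,0],[-0.08,0,0],[-0.1,-0.01,0.02],[-0.1,-0.471,0.58],[-0.1,-0.471,0.58],[-0.1,-0.471,0.58],[-0.1,-0.471,0.58],[-0.1,-0.471,0.58],[-0.1,-0.471,0.58],[-0.1,-0.471,0.58],[-0.1,-0.471,0.58],[-0.1,-0.471,0.58]], rotation=[[0,0,0],[0,0,0],[0,0,0],[-0.088,0,0],[-0.088,0,0],[-0.088,0,0],[-0.088,0,0],[-0.088,0,0],[-0.088,0,0],[-0.088,0,0],[-0.088,0,0],[-0.088,0,0]], fingers=[1,1,1,-1,-1,-1,-1,-1,-1,-1,-1,-1])

```text
t: 1.1
tcp_pos: [0.3939, 0.1766, 0.3287]
ee_rot: [[-0.0, 0.256, 0.967], [0.0, 0.967, -0.256], [-1.0, 0.0, -0.0]]
ft_force: [0.5, 1.6, 0.4]
grip_width: 0.0002
```

```bash
python3 - <<'E'
from h import *
from cell import bot
o=bot.get_obs(); print(o['t'],o['tcp_pos'],o['grip_width'])
R=pose(-14.85,0); P=C-.044*UX
go(o,[P[0],P[1],.30],R); go(o,[P[0],P[1],.16],R)
E
```

```text
1.1 [0.39386878 0.17661194 0.32868855] 0.0001898345665076259
slide [0.0286, -0.2439, 0.2489] rot [0.0005, -0.0001, -0.0]
slide [0.1686, -0.2439, 0.2489] rot [0.0005, -0.0001, -0.0]
```

>>> send_rows(slide=[[0,-0.244,0.249],[0,-0.244,0.249],[0,-0.244,0.249],[0,-0.244,0.249],[0,-0.244,0.249],[0,-0.244,0.249],[0,-0.244,0.249],[0,-0.244,0.249],[0,-0.244,0.249],[0.15,-0.244,0.249],[0.15,-0.244,0.249],[0.15,-0.244,0.249]], rotation=[[0,0,0],[0,0,0],[0,0,0],[0,0,0],[0,0,0],[0,0,0],[0,0,0],[0,0,0],[0,0,0],[0,0,0],[0,0,0],[0,0,0]], fingers=[-1,-1,-1,-1,-1,-1,-1,-1,-1,-1,-1,-1])

```text
t: 2.1
tcp_pos: [0.572, -0.1218, 0.2023]
ee_rot: [[0.001, 0.257, 0.966], [-0.0, 0.966, -0.257], [-1.0, -0.0, 0.001]]
ft_force: [0.2, -0.3, -0.8]
grip_width: 0.0002
```

>>> send_rows(slide=[[0.03,0,0],[0.03,0,0],[0.03,0,0]], rotation=[[0,0,0],[0,0,0],[0,0,0]], fingers=[-1,-1,-1])

```text
t: 2.35
tcp_pos: [0.5707, -0.1207, 0.1724]
ee_rot: [[-0.004, 0.256, 0.967], [0.002, 0.967, -0.256], [-1.0, 0.001, -0.005]]
ft_force: [-0.5, -0.9, 0.8]
grip_width: 0.0002
```

```bash
python3 - <<'E'
from h import *
from cell import bot,viewer
o=bot.get_obs(); print(o['t'],o['tcp_pos'],o['ft_force'])
R=pose(-14.85,0); P=C-.044*UX
go(o,[P[0],P[1],.07],R)
w=viewer.read_camera("wrist"); np.savez("w1.npz",**w); print(w["mount"]); cv2.imwrite("pics/w1.png",w["img"][:,:,::-1])
E
```

```text
2.35 [ 0.5707373  -0.12067271  0.17239004] [-0.46897481 -0.87996131  0.76767105]
slide [0.1024, -0.0018, 0.0023] rot [0.0003, -0.0046, -0.0006]
[[-5.78176481e-05 -2.97480214e-01  9.54727982e-01 -1.44596199e-01]
 [ 9.99998932e-01 -1.41129806e-03 -3.79181997e-04 -4.08484550e-04]
 [ 1.46020489e-03  9.54726940e-01  2.97479978e-01 -7.63757606e-02]
 [ 0.00000000e+00  0.00000000e+00  0.00000000e+00  1.00000000e+00]]
```

View pics/w1.png

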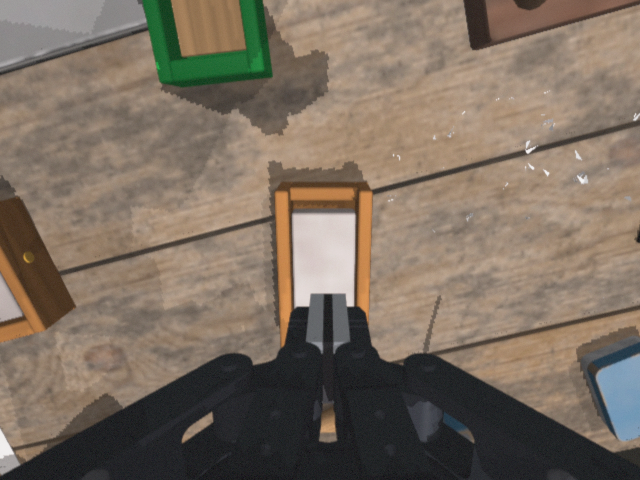

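The wrist view has the low end wall at the top (323,195), the stone's near edge at row ~210, columns 293–356, and the shut fingertips at (327,295). I'll refine the stone's position from this.

```bash
cat >> h.py <<'E'
def wcam(w,o):
    T=np.eye(4);T[:3,:3]=o["ee_rot"];T[:3,3]=o["tcp_pos"]; M=np.linalg.inv(T@w["mount"])
    return dict(w,R=M[:3,:3],t=M[:3,3])
E
python3 - <<'E'
from h import *
from cell import bot
o=bot.get_obs(); w=wcam(dict(np.load("w1.npz")),o)
hsv=cv2.cvtColor(w["img"],cv2.COLOR_RGB2HSV); m=((hsv[...,1]<45)&(hsv[...,2]>130))
m[:, :280]=0;m[:,370:]=0;m[:200]=0;m[285:]=0
cs,_=cv2.findContours(m.astype(np.uint8),0,cv2.CHAIN_APPROX_NONE); k=max(cs,key=cv2.contourArea)[:,0]; print(cv2.boundingRect(k))
c=rect(ray(w,k,.04)); print(c)
P=ray(w,k,.04)-C; V=np.array([-UX[1],UX[0],0]); print("along min",(P@UX).min(),"lat",(P@V).min(),(P@V).max())
for r in (215,240,265,280):
    x=np.nonzero(m[r])[0]; Q=ray(w,[[x.min()-.5,r],[x.max()+.5,r]],.04)-C; print(r,(Q@V).round(4),(Q@UX).round(4))
E
```

```text
(292, 213, 64, 72)
(array([ 590.48651123, -129.81713867]), (45.63254928588867, 54.921966552734375), np.float32(-14.909177))
along min -0.051889088139473336 lat -0.024878140776477736 0.02075353827929437
215 [-0.0247  0.0209] [-0.0504 -0.0504]
240 [-0.0245  0.0206] [-0.0317 -0.0317]
265 [-0.025   0.0209] [-0.0123 -0.0122]
280 [-0.0246  0.0204] [-0.0002 -0.0002]
```

```bash
sed -i 's/C=np.array(.*/C=np.array([.6157,-.1359,0])/' h.py; python3 - <<'E'
from h import *
from cell import bot
o=bot.get_obs(); P=C-.044*UX; go(o,[P[0],P[1],.075],pose(-14.85,0))
E
```

```text
slide [0.0998, -0.003, 0.0015] rot [0.0004, 0.0005, 0.0001]
```

>>> send_rows(slide=[[0.03,-0.003,0.0015],[0.06,-0.003,0.0015],[0.085,-0.003,0.0015],[0.097,-0.003,0.0015],[0.097,-0.003,0.0015],[0.097,-0.003,0.0015]], rotation=[[0,0,0],[0,0,0],[0,0,0],[0,0,0],[0,0,0],[0,0,0]], fingers=[-1,-1,-1,-1,-1,-1])

```text
t: 2.9
tcp_pos: [0.5742, -0.125, 0.0791]
ee_rot: [[0.003, 0.256, 0.967], [-0.001, 0.967, -0.256], [-1.0, -0.001, 0.003]]
ft_force: [-0.1, -0.5, -0.3]
grip_width: -0.0
```

>>> send_rows(slide=[[0.004,0,0],[0.007,0,0],[0.01,0,0],[0.013,0,0],[0.015,0,0],[0.016,0,0],[0.017,0,0],[0.017,0,0],[0.017,0,0]], rotation=[[0,0,0],[0,0,0],[0,0,0],[0,0,0],[0,0,0],[0,0,0],[0,0,0],[0,0,0],[0,0,0]], fingers=[-1,-1,-1,-1,-1,-1,-1,-1,-1])

```text
t: 3.65
tcp_pos: [0.5726, -0.1244, 0.0598]
ee_rot: [[-0.0, 0.256, 0.967], [0.0, 0.967, -0.256], [-1.0, 0.0, -0.0]]
ft_force: [0.5, -0.9, -0.6]
grip_width: -0.0
```

>>> send_rows(slide=[[0.002,0,0],[0.004,0,0],[0.005,0,0],[0.006,0,0],[0.007,0,0],[0.007,0,0],[0.007,0,0]], rotation=[[0,0,0],[0,0,0],[0,0,0],[0,0,0],[0,0,0],[0,0,0],[0,0,0]], fingers=[-1,-1,-1,-1,-1,-1,-1])

```text
t: 4.23
tcp_pos: [0.5725, -0.1244, 0.0527]
ee_rot: [[-0.0, 0.256, 0.967], [0.0, 0.967, -0.256], [-1.0, -0.0, -0.0]]
ft_force: [-0.1, 0.9, -0.3]
grip_width: -0.0002
```

```bash
python3 - <<'E'
from h import *
from cell import bot,viewer
o=bot.get_obs(); print(o['t'],o['tcp_pos'],o['ft_force'])
s=viewer.read_camera("side"); cv2.imwrite("pics/s2.png",cv2.resize(s["img"][190:310,200:360],(800,600),interpolation=2)[:,:,::-1])
E
```

```text
4.2333 [ 0.5725186  -0.12436764  0.05271689] [-0.10707468  0.88385607 -0.32858353]
```

View pics/s2.png

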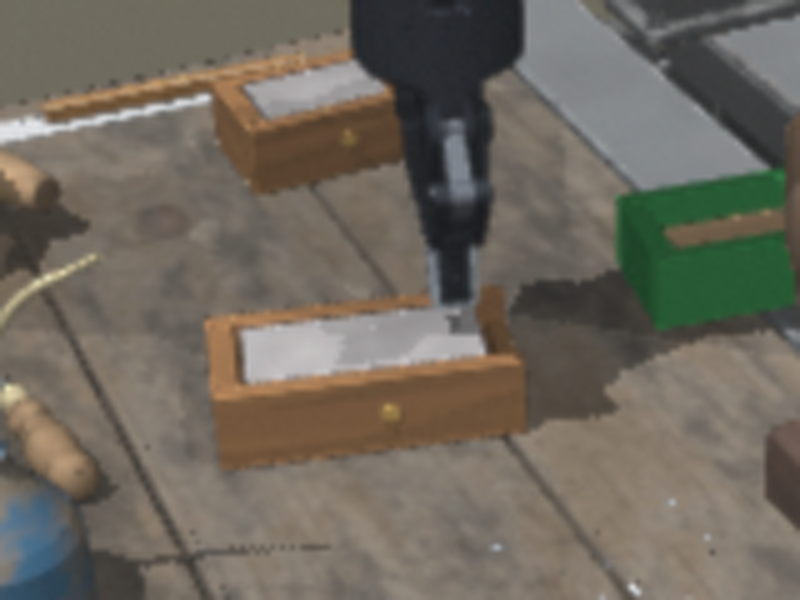

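The picture shows the stone still level and the fingertips at (455,310) just above it, on the centre line. So there is no contact yet, and I'll continue down, watching the force.

>>> send_rows(slide=[[0.001,0,0],[0.002,0,0],[0.003,0,0],[0.004,0,0],[0.004,0,0]], rotation=[[0,0,0],[0,0,0],[0,0,0],[0,0,0],[0,0,0]], fingers=[-1,-1,-1,-1,-1])

```text
t: 4.7
tcp_pos: [0.5724, -0.1243, 0.0485]
ee_rot: [[-0.0, 0.256, 0.967], [0.0, 0.967, -0.256], [-1.0, 0.0, -0.0]]
ft_force: [1.4, -1.1, 0.8]
grip_width: -0.0001
```

>>> send_rows(slide=[[0.001,0,0],[0.002,0,0],[0.003,0,0],[0.003,0,0]], rotation=[[0,0,0],[0,0,0],[0,0,0],[0,0,0]], fingers=[-1,-1,-1,-1])

```text
t: 5.03
tcp_pos: [0.5724, -0.1243, 0.0456]
ee_rot: [[-0.0, 0.256, 0.967], [0.0, 0.967, -0.256], [-1.0, 0.0, -0.0]]
ft_force: [-0.4, 0.5, 0.2]
grip_width: 0.0001
```

```bash
python3 - <<'E'
from h import *
from cell import bot,viewer
o=bot.get_obs(); print(o['t'],o['tcp_pos'],o['ft_force'],bot.nose_length)
s=viewer.read_camera("side"); a=cv2.resize(s["img"][220:300,230:330],(400,320),interpolation=2)
w=viewer.read_camera("wrist"); b=cv2.resize(w["img"][170:410,220:420],(400,480)); a=cv2.copyMakeBorder(a,0,160,0,0,0)
cv2.imwrite("pics/s3.png",np.hstack([a,b])[:,:,::-1])
S=cloud(s); d=S[...,:2]-C[:2]; L=d@UX[:2]; T=d@np.array([-UX[1],UX[0]])
for l in np.arange(-.076,.08,.008):
    q=(abs(L-l)<.003)&(abs(T)<.02); print(round(l*1000),np.percentile(S[q][:,2]*1000,[10,50,90]).round(1) if q.any() else None,end="; ")
E
```

```text
5.0333 [ 0.57239521 -0.12429552  0.04555016] [-0.42697399  0.47903446  0.24357878] 0.025
-76 [ -0.4 250.9 325.5]; -68 [24.6 26.  76.9]; -60 [ 25.8 135.3 154. ]; -52 [38.1 57.  76.7]; -44 [38.2 60.6 82.2]; -36 [ 39.1  69.  154.7]; -28 [ 38.5 131.2 268.1]; -20 [ 37.6  39.4 436. ]; -12 [ 39.7 224.6 335.3]; -4 [ 38.4 244.7 347.9]; 4 [37.4 39.3 39.9]; 12 [37.9 38.7 39.9]; 20 [37.8 39.3 40. ]; 28 [37.6 38.9 40.3]; 36 [37.4 39.2 40.1]; 44 [37.8 38.6 39.8]; 52 [36.3 37.9 38.6]; 60 [38.2 39.5 40.7]; 68 [15.6 38.9 40.1]; 76 [-2.4 -1.5 -0.3];
```

View pics/s3.png

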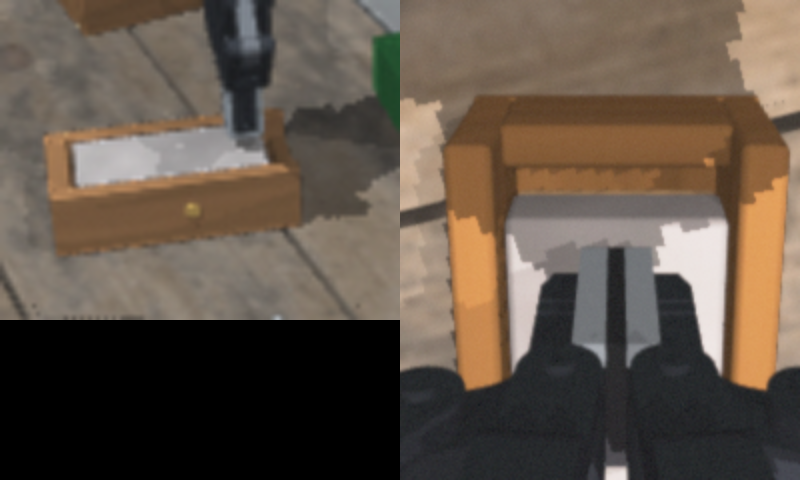

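```bash
python3 - <<'E'
from h import *
from cell import bot,viewer
o=bot.get_obs(); w=viewer.read_camera("wrist"); np.savez("w3.npz",**w); W=cloud(wcam(w,o))
for u in (320,338):
  for v in (275,285,290,294,297,300,305,320,335): print(u,v,W[v,u].round(4), (o["ee_rot"].T@(W[v,u]-o["tcp_pos"])).round(4))
print("stone",np.median(W[280:330,274:280].reshape(-1,3),0).round(4), "joint",o["joint_positions"].round(4))
E
```

```text
320 275 [ 0.5598 -0.1248  0.0357] [ 0.01   -0.0036 -0.0121]
320 285 [ 0.5623 -0.1254  0.0402] [ 0.0055 -0.0036 -0.0096]
320 290 [ 0.5645 -0.126   0.04  ] [ 0.0057 -0.0036 -0.0073]
320 294 [ 0.5603 -0.1246  0.0532] [-0.0075 -0.0033 -0.0118]
320 297 [ 0.5602 -0.1245  0.056 ] [-0.0102 -0.0033 -0.0118]
320 300 [ 0.5607 -0.1246  0.0574] [-0.0116 -0.0033 -0.0113]
320 305 [ 0.5607 -0.1245  0.0615] [-0.0158 -0.0032 -0.0114]
320 320 [ 0.5606 -0.1243  0.0725] [-0.0267 -0.003  -0.0115]
320 335 [ 0.5609 -0.1242  0.0812] [-0.0355 -0.0028 -0.0112]
338 275 [ 0.5618 -0.1176  0.0357] [ 0.01    0.0038 -0.0121]
338 285 [ 0.5646 -0.1184  0.0391] [ 0.0066  0.0037 -0.0091]
338 290 [ 0.5668 -0.119   0.0391] [ 0.0066  0.0038 -0.0069]
338 294 [ 0.5626 -0.1182  0.052 ] [-0.0063  0.0034 -0.0112]
338 297 [ 0.5625 -0.1183  0.0546] [-0.0089  0.0033 -0.0112]
338 300 [ 0.5622 -0.1183  0.0578] [-0.0121  0.0033 -0.0115]
338 305 [ 0.5622 -0.1184  0.0616] [-0.0159  0.0032 -0.0115]
338 320 [ 0.5621 -0.1186  0.0725] [-0.0268  0.0029 -0.0116]
338 335 [ 0.5617 -0.1187  0.0824] [-0.0367  0.0027 -0.0119]
stone [ 0.5666 -0.1452  0.0393] joint [-4.0410e-01  4.9980e-01  1.6651e+00 -1.0000e-04  9.7680e-01 -1.7161e+00]
```

The wrist depth puts the visible fingertips about 6 mm behind the TCP. That contradicts nose_length, which says 25 mm ahead, but it fits with the lack of contact. I'll keep descending in small steps, guarded by the force reading.

>>> send_rows(slide=[[0.001,0,0],[0.002,0,0],[0.003,0,0],[0.004,0,0],[0.005,0,0],[0.006,0,0],[0.006,0,0]], rotation=[[0,0,0],[0,0,0],[0,0,0],[0,0,0],[0,0,0],[0,0,0],[0,0,0]], fingers=[-1,-1,-1,-1,-1,-1,-1])

```text
t: 5.77
tcp_pos: [0.5724, -0.1243, 0.0395]
ee_rot: [[-0.0, 0.256, 0.967], [0.0, 0.967, -0.256], [-1.0, 0.0, -0.0]]
ft_force: [0.1, -0.9, 0.7]
grip_width: 0.0
```

>>> send_rows(slide=[[0.001,0,0],[0.002,0,0],[0.003,0,0],[0.004,0,0],[0.004,0,0]], rotation=[[0,0,0],[0,0,0],[0,0,0],[0,0,0],[0,0,0]], fingers=[-1,-1,-1,-1,-1])

```text
t: 6.18
tcp_pos: [0.5718, -0.1241, 0.0356]
ee_rot: [[-0.002, 0.256, 0.967], [0.0, 0.967, -0.256], [-1.0, -0.0, -0.002]]
ft_force: [-3.4, -0.4, 2.6]
grip_width: 0.0
```

Contact came at TCP z≈0.036, so the real fingertips are ~4 mm behind the TCP. Pressing on through the ~12 mm stroke.

>>> send_rows(slide=[[0.001,0,0],[0.002,0,0],[0.003,0,0],[0.004,0,0],[0.005,0,0],[0.006,0,0],[0.007,0,0],[0.007,0,0]], rotation=[[0,0,0],[0,0,0],[0,0,0],[0,0,0],[0,0,0],[0,0,0],[0,0,0],[0,0,0]], fingers=[-1,-1,-1,-1,-1,-1,-1,-1])

```text
t: 6.85
tcp_pos: [0.5714, -0.1239, 0.0286]
ee_rot: [[-0.002, 0.256, 0.967], [0.001, 0.967, -0.256], [-1.0, 0.0, -0.003]]
ft_force: [-7.1, 0.5, 7.0]
grip_width: -0.0
```

>>> send_rows(slide=[[0.001,0,0],[0.002,0,0],[0.003,0,0],[0.003,0,0]], rotation=[[0,0,0],[0,0,0],[0,0,0],[0,0,0]], fingers=[-1,-1,-1,-1])

```text
t: 7.18
tcp_pos: [0.5714, -0.124, 0.028]
ee_rot: [[-0.002, 0.255, 0.967], [0.0, 0.967, -0.255], [-1.0, -0.0, -0.002]]
ft_force: [-13.1, 4.1, 24.5]
grip_width: -0.0
```

```bash
python3 - <<'E'
from h import *
from cell import bot,viewer
o=bot.get_obs(); print(o['t'],o['tcp_pos'],o['ft_force'],o['moment'], (o['tcp_pos']-C)@UX)
s=viewer.read_camera("side"); a=cv2.resize(s["img"][220:300,230:330],(400,320),interpolation=2)
w=viewer.read_camera("wrist"); b=cv2.resize(w["img"][170:410,220:420],(400,480)); a=cv2.copyMakeBorder(a,0,160,0,0,0)
cv2.imwrite("pics/s4.png",np.hstack([a,b])[:,:,::-1])
S=cloud(s); d=S[...,:2]-C[:2]; L=d@UX[:2]; T=d@np.array([-UX[1],UX[0]])
for l in np.arange(-.076,.08,.008):
    q=(abs(L-l)<.003)&(abs(T)<.02)&(S[...,2]<.07); print(round(l*1000),np.percentile(S[q][:,2]*1000,[10,50,90]).round(1) if q.any() else None,end="; ")
E
```

```text
7.1833 [ 0.57142981 -0.12395337  0.02796127] [-13.07057959   4.07209169  24.47975579] [0.51875836 2.17414976 0.02899603] -0.04585336576618238
-76 [-2.3 -0.7 -0.3]; -68 [24.  26.5 27.9]; -60 [21.3 22.4 23.6]; -52 [30.2 47.7 61.7]; -44 [29.4 47.3 58.8]; -36 [30.8 43.3 57. ]; -28 [32.6 33.6 34.6]; -20 [35.  36.  37.4]; -12 [37.5 38.7 40.1]; -4 [40.3 41.9 42.8]; 4 [42.1 44.2 45.4]; 12 [46.  47.3 48.3]; 20 [48.3 49.4 50.8]; 28 [50.3 52.  54. ]; 36 [53.2 54.9 56.2]; 44 [53.6 57.  58.1]; 52 [40.4 40.7 46.3]; 60 [38.3 39.9 41. ]; 68 [37.4 39.8 41.8]; 76 [-2.8 -1.   0.4];
```

View pics/s4.png

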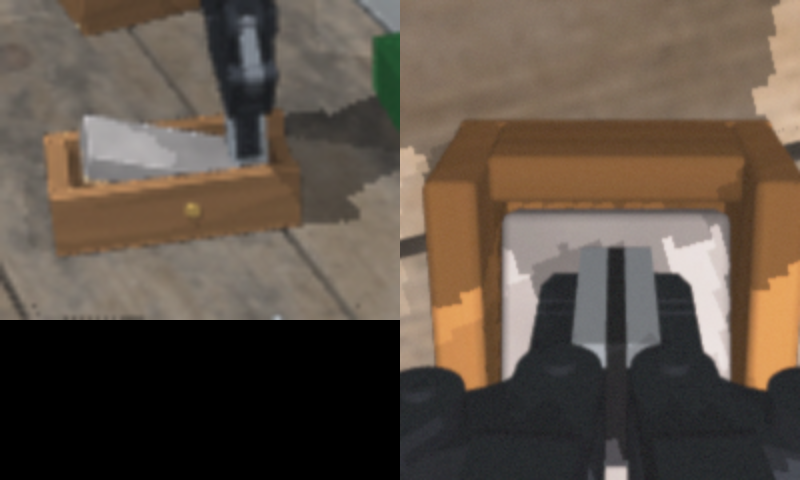

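The stone has tipped fully: its top slopes from 33.6 mm at -28 to 57 mm at +44, about 18°, and the end stands up in the side view. I'll retreat, part-open the fingers and tilt 18° above the raised end.

>>> send_rows(slide=[[-0.02,0,0],[-0.06,0,0],[-0.1,0,0.01],[-0.1,0,0.05],[-0.1,0,0.08],[-0.1,0,0.08],[-0.1,0,0.08],[-0.1,0,0.08]], rotation=[[0,0,0],[0,0,0],[0,-0.1,0],[0,-0.2,0],[0,-0.314,0],[0,-0.314,0],[0,-0.314,0],[0,-0.314,0]], fingers=[-1,-1,0.32,0.32,0.32,0.32,0.32,0.32])

```text
t: 7.95
tcp_pos: [0.6492, -0.1446, 0.1251]
ee_rot: [[0.296, 0.256, 0.92], [-0.078, 0.967, -0.244], [-0.952, 0.0, 0.306]]
ft_force: [-1.0, -0.7, -0.7]
grip_width: 0.0564
```

```bash
python3 - <<'E'
from h import *
from cell import bot,viewer
o=bot.get_obs(); print(o['t'],o['tcp_pos'],o['ft_force'],o['grip_width'])
w=viewer.read_camera("wrist"); np.savez("w5.npz",**w); cv2.imwrite("pics/w5.png",w["img"][:,:,::-1])
W=cloud(wcam(w,o)); T=(W-o["tcp_pos"])@o["ee_rot"]
# nearest (finger) pixels: list foremost tool-x for finger points |y|20..60
q=(w["z_map"]>0)&(w["z_map"]<.2)&(abs(T[...,1])>.015)&(abs(T[...,1])<.06)&(T[...,2]<.02)&(T[...,2]>-.02)
for lo in np.arange(-.06,.06,.005):
    k=q&(T[...,1]>=lo)&(T[...,1]<lo+.005); 
    if k.sum()>20: print(round(lo,3),k.sum(),np.percentile(T[k][:,0],[90,97,99.5]).round(4))
L=(W[...,:2]-C[:2])@UX[:2]; V=(W[...,:2]-C[:2])@np.array([-UX[1],UX[0]])
hsv=cv2.cvtColor(w["img"],cv2.COLOR_RGB2HSV); g=(hsv[...,1]<45)&(hsv[...,2]>100)&(abs(L)<.055)&(abs(V)<.03)&(W[...,2]<.065)&(W[...,2]>.02)
print("stone",g.sum(),np.percentile(L[g],[1,99]),np.percentile(V[g],[1,50,99]))
for l in np.arange(-.05,.056,.01):
    k=g&(abs(L-l)<.003)
    if k.sum()>10: print(round(l,3),np.percentile(V[k],[2,98]).round(4),np.median(W[k][:,2]).round(4))
E
```

```text
7.95 [ 0.64919345 -0.14457966  0.12512191] [-0.98182514 -0.7085708  -0.73791704] 0.05636954109842994
-0.06 3256 [-0.061  -0.0568 -0.0527]
-0.055 5288 [-0.0612 -0.0557 -0.0517]
-0.05 2558 [-0.0545 -0.0505 -0.0485]
-0.045 1661 [-0.0308 -0.02   -0.0154]
-0.04 1143 [-0.0225 -0.0155 -0.013 ]
-0.035 2225 [-0.0223 -0.014  -0.0103]
-0.03 3808 [-0.0183 -0.0109 -0.0074]
-0.025 2263 [-0.0732 -0.0702 -0.0684]
-0.02 1584 [-0.0788 -0.0765 -0.0751]
0.015 1661 [-0.0784 -0.0757 -0.0737]
0.02 2370 [-0.0725 -0.07   -0.0681]
0.025 3945 [-0.0178 -0.0108 -0.0077]
0.03 1852 [-0.022  -0.0142 -0.0106]
0.035 1240 [-0.0217 -0.0156 -0.0132]
0.04 1649 [-0.0496 -0.0268 -0.018 ]
0.045 3290 [-0.0564 -0.0514 -0.0492]
0.05 5013 [-0.0611 -0.0563 -0.0524]
0.055 2839 [-0.0609 -0.057  -0.0534]
stone 18666 [-0.05420581  0.04279306] [-0.02251944 -0.00012714  0.02203688]
-0.05 [-0.0219  0.0213] 0.0274
-0.04 [-0.022   0.0212] 0.0306
-0.03 [-0.0222  0.0216] 0.0338
-0.02 [-0.022   0.0218] 0.037
-0.01 [-0.022   0.0218] 0.0402
0.0 [-0.0222  0.0216] 0.0433
0.01 [-0.022   0.0218] 0.0466
0.02 [-0.0223  0.0218] 0.0498
0.03 [-0.0221  0.0214] 0.053
0.04 [-0.022   0.0217] 0.0561
```

View pics/w5.png

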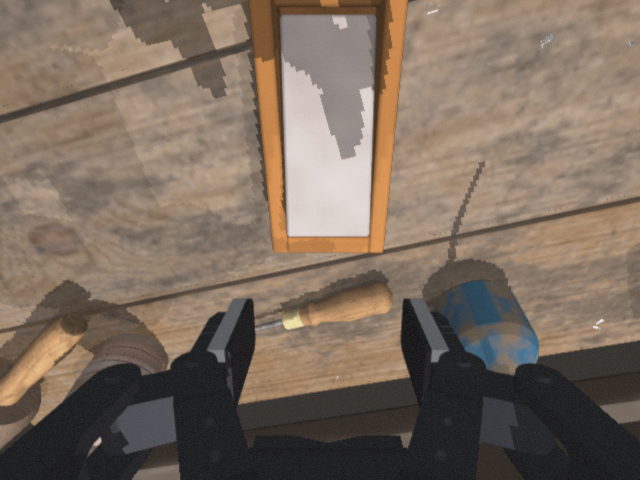

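The stone stays tipped and its centre line is right (lateral ±22 mm, symmetric). The tips stand ~6 mm behind the TCP at this opening. I'll compute the grasp.

```bash
python3 - <<'E'
from h import *
from cell import bot
o=bot.get_obs(); R=pose(-14.85,18)
for l,z in ((.0432-.0093,.0423+.0285),(.0432,.0423)):
    P=C+l*UX; go(o,[P[0],P[1],z],R)
E
```

```text
slide [0.0515, -0.0002, -0.0175] rot [0.0003, -0.0028, -0.0003]
slide [0.0814, -0.0002, -0.0173] rot [0.0003, -0.0028, -0.0003]
```

>>> send_rows(slide=[[0,0,-0.0175],[0.03,0,-0.0175],[0.052,0,-0.0175],[0.065,0,-0.0175],[0.072,0,-0.0175],[0.077,0,-0.0175],[0.078,0,-0.0175],[0.078,0,-0.0175]], rotation=[[0,-0.003,0],[0,-0.003,0],[0,-0.003,0],[0,-0.003,0],[0,-0.003,0],[0,-0.003,0],[0,-0.003,0],[0,-0.003,0]], fingers=[0.32,0.32,0.32,0.32,0.32,0.32,0.32,0.32])

```text
t: 8.67
tcp_pos: [0.6574, -0.1469, 0.0465]
ee_rot: [[0.302, 0.256, 0.918], [-0.08, 0.967, -0.243], [-0.95, -0.0, 0.312]]
ft_force: [-0.6, -0.6, 0.7]
grip_width: 0.0568
```

```bash
python3 - <<'E'
from h import *
from cell import bot,viewer
o=bot.get_obs(); print(o['t'],o['tcp_pos'],o['ft_force'],o['grip_width'])
R=pose(-14.85,18); P=C+.0432*UX; go(o,[P[0],P[1],.0423],R)
w=viewer.read_camera("wrist"); s=viewer.read_camera("side")
a=cv2.resize(s["img"][210:290,225:325],(400,320),interpolation=2); a=cv2.copyMakeBorder(a,0,160,0,0,0)
cv2.imwrite("pics/s6.png",np.hstack([a,cv2.resize(w["img"][160:400,220:420],(400,480))])[:,:,::-1])
E
```

```text
8.6667 [ 0.65743913 -0.14687331  0.04654955] [-0.62157391 -0.58411619  0.69154105] 0.056778857846693044
slide [0.0041, -0.0001, -0.0013] rot [0.0004, 0.0032, -0.0001]
```

View pics/s6.png

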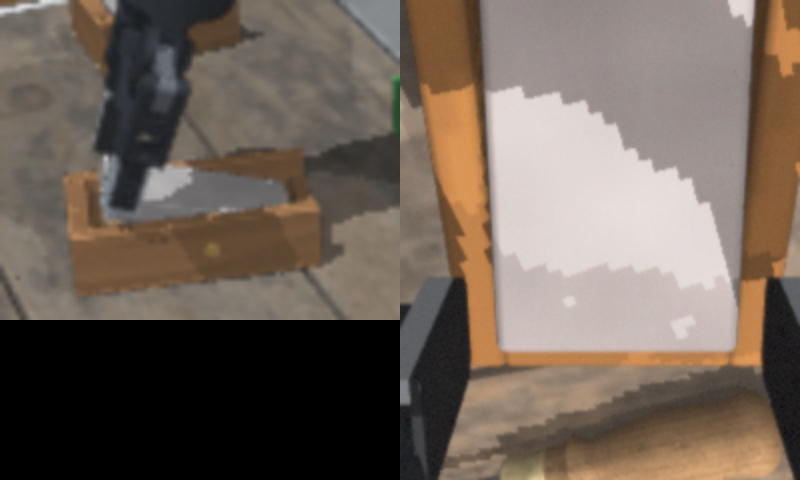

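The fingers straddle the raised end: pads at columns ~440 and ~790 beside the stone, whose end is at row 350. I'll go 3 mm deeper and close.

>>> send_rows(slide=[[0.002,0,-0.001],[0.003,0,-0.001],[0.003,0,-0.001],[0.003,0,-0.001],[0.003,0,-0.001],[0.003,0,-0.001],[0.003,0,-0.001],[0.003,0,-0.001]], rotation=[[0,0,0],[0,0,0],[0,0,0],[0,0,0],[0,0,0],[0,0,0],[0,0,0],[0,0,0]], fingers=[0.32,0.32,-0.5,-0.5,-0.5,-0.5,-0.5,-0.5])

```text
t: 9.43
tcp_pos: [0.6572, -0.1467, 0.0433]
ee_rot: [[0.302, 0.256, 0.918], [-0.08, 0.967, -0.243], [-0.95, -0.0, 0.312]]
ft_force: [-1.0, 0.5, 1.9]
grip_width: 0.044
```

>>> send_rows(slide=[[-0.003,0,0],[-0.008,0,0],[-0.015,0,0],[-0.025,0,0],[-0.035,0,0],[-0.035,0,0]], rotation=[[0,0,0],[0,0,0],[0,0,0],[0,0,0],[0,0,0],[0,0,0]], fingers=[-0.5,-0.5,-0.5,-0.5,-0.5,-0.5])

```text
t: 9.93
tcp_pos: [0.6474, -0.1443, 0.0793]
ee_rot: [[0.305, 0.256, 0.917], [-0.081, 0.967, -0.243], [-0.949, -0.001, 0.315]]
ft_force: [0.2, 0.5, -1.7]
grip_width: 0.0443
```

```bash
python3 - <<'E'
from h import *
from cell import bot,viewer
o=bot.get_obs(); print(o['t'],o['tcp_pos'],o['ft_force'],o['grip_width'])
s=viewer.read_camera("side"); cv2.imwrite("pics/s7.png",cv2.resize(s["img"][180:300,210:370],(640,480),interpolation=2)[:,:,::-1])
w=viewer.read_camera("wrist"); T=cloud(wcam(w,o)); T=(T-o["tcp_pos"])@o["ee_rot"]
hsv=cv2.cvtColor(w["img"],cv2.COLOR_RGB2HSV); g=(hsv[...,1]<45)&(hsv[...,2]>80)&(abs(T[...,1])<.02)&(T[...,2]<.02)&(T[...,2]>-.12)&(T[...,0]>-.03)&(T[...,0]<.05)
for z in np.arange(-.11,.02,.01):
    k=g&(abs(T[...,2]-z)<.003)
    if k.sum()>20: print(round(z,3),k.sum(),np.percentile(T[k][:,0],[10,50,90]).round(4))
E
```

```text
9.9333 [ 0.64736618 -0.14429749  0.0793321 ] [ 0.22751681  0.49058888 -1.74402062] 0.04432850135608018
-0.1 2963 [-0.0133 -0.0124 -0.0115]
-0.09 2845 [-0.0134 -0.0125 -0.0117]
-0.08 2568 [-0.0133 -0.0125 -0.0116]
-0.07 2503 [-0.0133 -0.0125 -0.0117]
-0.06 2272 [-0.0133 -0.0125 -0.0117]
-0.05 2138 [-0.0133 -0.0125 -0.0117]
-0.04 2001 [-0.0133 -0.0125 -0.0117]
-0.03 1871 [-0.0132 -0.0125 -0.0117]
-0.02 1755 [-0.0132 -0.0125 -0.0118]
-0.01 1656 [-0.0132 -0.0124 -0.0117]
-0.0 1553 [-0.0132 -0.0125 -0.0117]
```

View pics/s7.png

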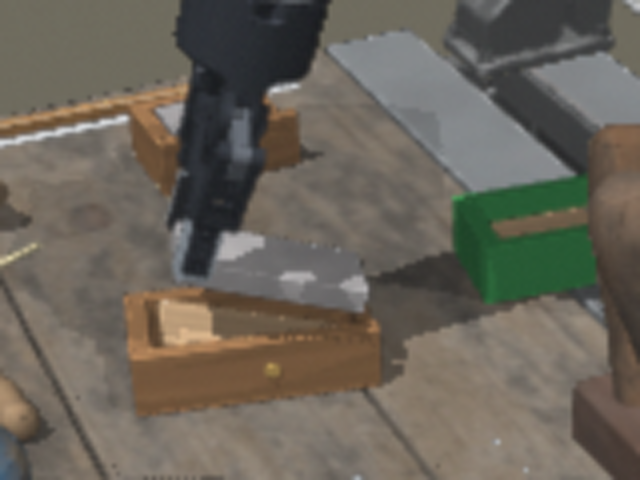

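The stone is held, clear of the case and parallel to the tool. I'll find its centre in the tool frame, then lift, level and carry it to the mat.

```bash
python3 - <<'E'
from h import *
from cell import bot,viewer
o=bot.get_obs(); w=viewer.read_camera("wrist"); T=(cloud(wcam(w,o))-o["tcp_pos"])@o["ee_rot"]
g=(abs(T[...,1])<.018)&(abs(T[...,0]+.0125)<.003)&(T[...,2]<.03)&(T[...,2]>-.15)
a,b=np.percentile(T[g][:,2],[.2,99.8]); print("z range",a,b); zc=-.047
yaw=-20.45; R=pose(yaw,0); u=R[:,2]; P=np.array([.6003,.1883,0])-zc*u; print(P)
go(o,[*o["tcp_pos"][:2],.30],pose(-14.85,0)); go(o,[P[0],P[1],.30],R)
E
```

```text
z range -0.10345970850311506 0.005124562172919683
[0.64433794 0.17187868 0.        ]
slide [-0.2112, -0.0001, 0.0698] rot [0.0004, 0.319, 0.0003]
slide [-0.2375, 0.3048, -0.0094] rot [0.0973, 0.3188, -0.0153]
```

>>> send_rows(slide=[[-0.04,0,0.013],[-0.08,0,0.026],[-0.12,0,0.04],[-0.16,0,0.053],[-0.211,0,0.07],[-0.211,0,0.07],[-0.22,0.1,0.044],[-0.23,0.2,0.017],[-0.2375,0.305,-0.0094],[-0.2375,0.305,-0.0094],[-0.2375,0.305,-0.0094],[-0.2375,0.305,-0.0094]], rotation=[[0,0,0],[0,0.05,0],[0,0.11,0],[0,0.17,0],[0,0.23,0],[0,0.27,0],[0.03,0.319,0],[0.06,0.319,-0.01],[0.097,0.319,-0.0153],[0.097,0.319,-0.0153],[0.097,0.319,-0.0153],[0.097,0.319,-0.0153]], fingers=[-0.5,-0.5,-0.5,-0.5,-0.5,-0.5,-0.5,-0.5,-0.5,-0.5,-0.5,-0.5])

```text
t: 11.08
tcp_pos: [0.6446, 0.1077, 0.2983]
ee_rot: [[-0.003, 0.349, 0.937], [0.001, 0.937, -0.349], [-1.0, -0.0, -0.003]]
ft_force: [1.6, 0.4, -2.3]
grip_width: 0.0441
```

>>> send_rows(slide=[[0,0,0],[0,0,0],[0,0,0],[0,0,0]], rotation=[[0,0,0],[0,0,0],[0,0,0],[0,0,0]], fingers=[-0.5,-0.5,-0.5,-0.5])

```text
t: 11.42
tcp_pos: [0.645, 0.1047, 0.2986]
ee_rot: [[-0.003, 0.35, 0.937], [0.0, 0.937, -0.35], [-1.0, -0.001, -0.003]]
ft_force: [-0.6, 0.1, -1.6]
grip_width: 0.044
```

```bash
python3 - <<'E'
from h import *
from cell import bot,viewer
o=bot.get_obs(); print(o['t'],o['tcp_pos'],o['ft_force'],o['grip_width']); w=viewer.read_camera("wrist"); c=wcam(w,o); T=(cloud(c)-o["tcp_pos"])@o["ee_rot"]
g=(abs(T[...,1])<.018)&(abs(T[...,0]+.0125)<.006)&(T[...,2]<.03)&(T[...,2]>-.15)
a,b=np.percentile(T[g][:,2],[.2,99.8]); print("z range",a,b)
for z in (-.09,-.05,-.01): k=g&(abs(T[...,2]-z)<.003); print(z,np.median(T[k][:,0]))
# mat in wrist view
m=(w["img"].max(2)<60)&(cloud(c)[...,2]<.02)&(cloud(c)[...,2]>-.01); Q=cloud(c)[m]; Q=Q[np.linalg.norm(Q[:,:2]-[.6,.188],axis=1)<.11]; print("mat",len(Q),rect(Q),np.median(Q[:,2]))
cv2.imwrite("pics/w8.png",w["img"][:,:,::-1])
R=pose(-20.45,0); P=np.array([.6003,.1883,0])+.049*R[:,2]
go(o,[P[0],P[1],.03],R); go(o,[P[0],P[1],.008],R)
E
```

```text
11.4167 [0.64500849 0.10468146 0.29858478] [-0.62747448  0.08370772 -1.58361171] 0.04402320690659695
z range -0.10293291291515143 0.005337275497536352
-0.09 -0.012233236019826475
-0.05 -0.012286077773841811
-0.01 -0.012284029129746566
mat 3635 (array([610.09484863, 215.09590149]), (30.6561336517334, 157.53773498535156), np.float32(-20.573164)) 0.0034041346695846677
slide [0.2686, 0.0629, -0.0214] rot [-0.0007, -0.0026, 0.0007]
slide [0.2906, 0.0629, -0.0214] rot [-0.0007, -0.0026, 0.0007]
```

View pics/w8.png

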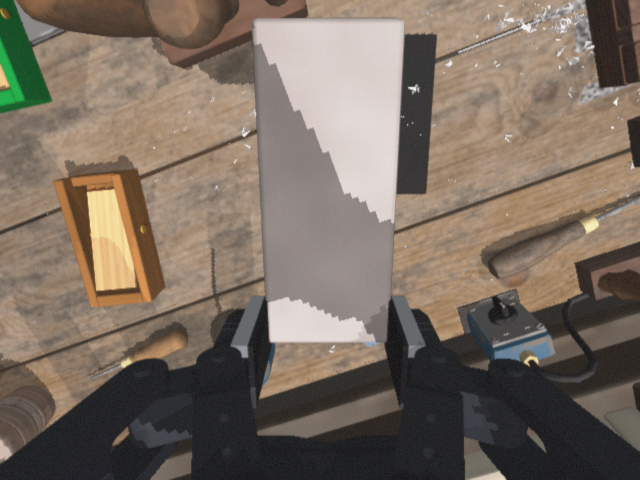

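The stone is level in the grip (x = -12.3 mm all along). The visible strip of mat confirms yaw -20.6° and centre ≈ (0.600, 0.188). Next I'll shift over and lower.

>>> send_rows(slide=[[0,0.03,-0.011],[0,0.063,-0.0214],[0,0.063,-0.0214],[0.04,0.063,-0.0214],[0.08,0.063,-0.0214],[0.12,0.063,-0.0214],[0.16,0.063,-0.0214],[0.2,0.063,-0.0214],[0.23,0.063,-0.0214],[0.255,0.063,-0.0214],[0.265,0.063,-0.0214],[0.265,0.063,-0.0214]], rotation=[[0,0,0],[0,-0.0026,0],[0,-0.0026,0],[0,-0.0026,0],[0,-0.0026,0],[0,-0.0026,0],[0,-0.0026,0],[0,-0.0026,0],[0,-0.0026,0],[0,-0.0026,0],[0,-0.0026,0],[0,-0.0026,0]], fingers=[-0.5,-0.5,-0.5,-0.5,-0.5,-0.5,-0.5,-0.5,-0.5,-0.5,-0.5,-0.5])

```text
t: 12.47
tcp_pos: [0.6444, 0.1709, 0.0309]
ee_rot: [[-0.006, 0.351, 0.936], [-0.001, 0.936, -0.351], [-1.0, -0.003, -0.005]]
ft_force: [-0.2, -0.2, -1.6]
grip_width: 0.0437
```

```bash
python3 - <<'E'
from h import *
from cell import bot
o=bot.get_obs(); print(o['t'],o['tcp_pos'],o['ft_force'])
R=pose(-20.45,0); P=np.array([.6003,.1883,0])+.049*R[:,2]
go(o,[P[0],P[1],.0085],R)
E
```

```text
12.4667 [0.6444178  0.17094402 0.03092867] [-0.21962308 -0.21852721 -1.57686205]
slide [0.0224, 0.0009, 0.0017] rot [-0.0015, -0.0051, 0.0026]
```

>>> send_rows(slide=[[0.006,0.001,0.001],[0.012,0.001,0.001],[0.017,0.001,0.001],[0.02,0.001,0.001],[0.021,0.001,0.001],[0.021,0.001,0.001],[0.021,0.001,0.001]], rotation=[[0,-0.004,0.002],[0,-0.004,0.002],[0,-0.004,0.002],[0,-0.004,0.002],[0,-0.004,0.002],[0,-0.004,0.002],[0,-0.004,0.002]], fingers=[-0.5,-0.5,-0.5,-0.5,-0.5,-0.5,-0.5])

```text
t: 13.05
tcp_pos: [0.6478, 0.1733, 0.0135]
ee_rot: [[0.005, 0.349, 0.937], [0.0, 0.937, -0.349], [-1.0, 0.002, 0.005]]
ft_force: [0.7, 0.6, -0.7]
grip_width: 0.0439
```

>>> send_rows(slide=[[0.0005,0,0],[0.001,0,0],[0.001,0,0],[0.001,0,0]], rotation=[[0,0,0],[0,0,0],[0,0,0],[0,0,0]], fingers=[-0.5,-0.5,-0.5,-0.5])

```text
t: 13.38
tcp_pos: [0.6476, 0.1732, 0.0122]
ee_rot: [[0.005, 0.349, 0.937], [0.0, 0.937, -0.349], [-1.0, 0.002, 0.004]]
ft_force: [0.9, -0.8, -1.6]
grip_width: 0.0439
```

>>> send_rows(slide=[[0.001,0,-0.002],[0.002,0,-0.002],[0.003,0,-0.002],[0.0035,0,-0.002],[0.0035,0,-0.002],[0.0035,0,-0.002]], rotation=[[0,0,0],[0,0.004,0],[0,0.004,0],[0,0.004,0],[0,0.004,0],[0,0.004,0]], fingers=[-0.5,-0.5,-0.5,-0.5,-0.5,-0.5])

```text
t: 13.88
tcp_pos: [0.6457, 0.1738, 0.0085]
ee_rot: [[0.001, 0.349, 0.937], [0.002, 0.937, -0.349], [-1.0, 0.002, 0.0]]
ft_force: [-0.0, 0.6, -2.4]
grip_width: 0.0436
```

>>> send_rows(slide=[[0.0005,0,0],[0.001,0,0],[0.0015,0,0],[0.0015,0,0]], rotation=[[0,0,0],[0,0,0],[0,0,0],[0,0,0]], fingers=[-0.5,-0.5,-0.5,-0.5])

```text
t: 14.22
tcp_pos: [0.6458, 0.1739, 0.0072]
ee_rot: [[0.001, 0.349, 0.937], [0.002, 0.937, -0.349], [-1.0, 0.002, 0.0]]
ft_force: [0.4, 0.6, -0.9]
grip_width: 0.0438
```

>>> send_rows(slide=[[0,0,0],[0,0,0],[0,0,0],[-0.01,0,0],[-0.03,0,0],[-0.06,0,0],[-0.1,0,0],[-0.14,0,0],[-0.18,0,0],[-0.22,0,0],[-0.22,0,0],[-0.22,0,0]], rotation=[[0,0,0],[0,0,0],[0,0,0],[0,0,0],[0,0,0],[0,0,0],[0,0,0],[0,0,0],[0,0,0],[0,0,0],[0,0,0],[0,0,0]], fingers=[0.4,0.4,0.4,0.4,0.4,0.4,0.4,0.4,0.4,0.4,0.4,0.4])

```text
t: 15.22
tcp_pos: [0.6472, 0.1737, 0.2321]
ee_rot: [[0.009, 0.349, 0.937], [0.003, 0.937, -0.349], [-1.0, 0.006, 0.008]]
ft_force: [0.6, 0.9, -0.9]
grip_width: 0.0595
```

```bash
python3 - <<'E'
from h import *
from cell import bot,viewer
o=bot.get_obs(); print(o['t'],o['tcp_pos'],o['ft_force'],o['grip_width'])
w=viewer.read_camera("wrist"); c=wcam(w,o); W=cloud(c); d=np.linalg.norm(W[...,:2]-[.6,.188],axis=2)
g=(d<.08)&(W[...,2]>.014)&(W[...,2]<.027); n,lab=cv2.connectedComponents(g.astype(np.uint8)); i=np.bincount(lab[g]).argmax(); Q=W[lab==i]
print("stone",rect(Q),np.percentile(Q[:,2],[5,50,95]))
m=(W[...,2]<.012)&(w["img"].max(2)<60)&(d<.11); print("mat",rect(np.r_[W[m],Q]))
A_=np.c_[Q[:,:2],np.ones(len(Q))]; print("plane",np.linalg.lstsq(A_,Q[:,2],rcond=None)[0])
cv2.imwrite("pics/w9.png",w["img"][:,:,::-1])
E
```

```text
15.2167 [0.64718705 0.1737135  0.23210447] [ 0.55704946  0.89675067 -0.88283167] 0.059543154904784484
stone (array([599.66046143, 190.41854858]), (46.1270637512207, 109.0107192993164), np.float32(-20.526503)) [0.01798377 0.01936384 0.02063236]
mat (array([599.74298096, 187.54327393]), (89.4876480102539, 157.65469360351562), np.float32(-20.261896))
plane [ 0.00067397 -0.00113538  0.01915303]
```

View pics/w9.png

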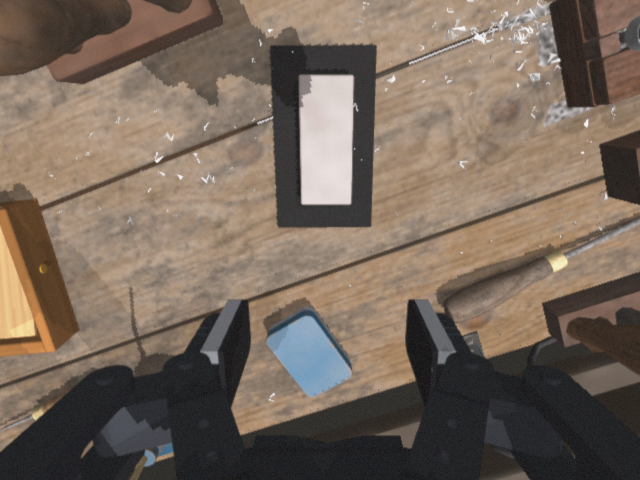

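The stone lies flat on the mat, centred around (327,140) in the wrist view: 3 mm off centre, 0.3° off in yaw, and the gripper is clear. Handing in.

```bash
python3 -c "
from cell import job
print(job.hand_in())"
```

```text
the job is handed in; nothing more can be done
None
```

The longer stone now lies flat, lengthwise, near the middle of the black mat, and the job is handed in. The robot's clock read about 15 s of the 48 s allowed.

I pressed the stone's end beside the low wall until it tipped about 18°. I then gripped the raised end across the 46 mm with the tool tilted to match, carried it over level, set it down and backed off.

**Last checks:**
- **Position:** the stone's centre measured about 3 mm from the mat's centre, against a limit of 20 mm.
- **Alignment:** its length was within about 0.3° of the mat's.
- **Flatness:** its top face was level at about 19 mm, which fits the 4 mm mat plus the 16 mm stone.
- **Gripper:** it was about 0.2 m above the stone and touching nothing.
- **Short stone and green case:** I did not touch either, but took no final measurement of the short stone.

**What disagreed:**
- **Fingertips:** they were really about 4–6 mm behind the TCP, not the 25 mm ahead that `bot.nose_length` gives. First contact when pressing therefore came about 3 cm lower than planned. I relied on the force readings and wrist-camera depth instead.
- **Pressing force:** it reached about 25 N on the fingertips when the stone hit its stop.

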